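# Lay out segmented bowl rings in stacking order

## Robot

A 6-joint arm with a two-finger parallel gripper is mounted at the origin on the work surface. World frame = base frame: x ahead of the robot, y to its left, z up, the work surface at z = 0. Lengths are in m, angles in rad, forces in N, time in s.
With the tool pointing down it reaches from about 0.3 to 0.775 m from the base axis. Payload 14.6 kg.
Tool frame: the origin (TCP) lies between the finger pads; the fingertips stand 14 mm ahead of it and the grasp point (between the pads) lies 5 mm behind it; z points along the fingers, y is the line along which they close (so a half turn about z gives the same grasp; the last joint's range is limited). The gripper opens to 94 mm and grips with 3 to 60 N. Pads are 16 mm wide; open, the fingers measure 119 mm over their backs; the gripper's body (75 mm by 177 mm) begins 78 mm behind the grasp point.
Start: joints at [-1.175, 0.3, 1.521, -0, 1.321, -0.067], TCP at [0.246, -0.492, 0.219] pointing down, gripper open.
Joint ranges: [-3.03, 3.03], [-0.79, 2.21], [0.23, 2.52], [-1.04, 4.18], [0, 3.07], [-2.55, 2.55]. Speed limits (rad/s): [2.22, 2.22, 2.57, 3.14, 3.14, 3.14].

## Interface

Orientations are given as [roll, pitch, yaw] about the fixed x, y, z axes, in that order (R = Rz(yaw) Ry(pitch) Rx(roll)).
In Python, from station import ctrl gives the robot as it stands. The module is installed in compiled form; this text tells all that it offers.
- The arm moves only by the tool move_arm, never from a script. Its argument "targets" is a list of rows, each a list of 7 numbers: the opening, from -1 (shut) to 1 (fully open), then the shift along the tool's x, y, z in units of 50 mm (1.0 is 50 mm), then the turn, a rotation vector about the tool's x, y, z in rad. A call has 1 to 12 rows; each row is the pose to reach, as a shift and turn from the pose commanded when the call began, along the tool's axes at that moment; what a row does not reach only later rows make up. A row lasts 1/10 s, in which the tool goes at most 50 mm and 8.59 degrees, less where a joint would pass 70% of its speed; a pose out of reach is approached as far as the arm can. A call with a gripper value outside its range is refused whole. The fingers move at their own pace and stop on an object; "grip_force" is the grip in N (left out, the last holds). Time passes only in rows, so rows that repeat a pose let the fingers close. It gives the time, the measured TCP pose, the force, the opening and the grip force at its end, in the units of the state.
- ctrl.get_obs(): the state, without advancing time (a new reading comes with each control period).
- ctrl.camera(name): name is "side" or "top"; returns (picture, depth): 384x512x3 uint8, red, green, blue; 384x512 float32, m along the optical axis (not along the pixel's ray), 0 where there is no reading.
- ctrl.camera_params(name): a dict with "intrinsics" (3x3 intrinsics, pixels), "rvec" (rotation vector, rad) and "tvec" (3), from world to camera coordinates, as OpenCV has them. Camera axes: x right, y down, z forward; pixel columns grow to the right and rows downward; lengths in m; the calibration is good to about 2 mm. A picture is of the moment at which its call begins. camera_params takes no time and is no camera call.
- ctrl.hand_in(): hands the job in; it is judged then, once.
Trained networks look in the newest picture that a camera, given by its name, has taken for a name from the list of things; names that differ only in an ending like _2 or _b are one class to them, and where a whole thing is asked for, a point or a joint stands for the part that bears it (a point fixed in the world has none). Each returns a list of dicts, best first, with "score" (0 to 1); they miss things now and then, are a little off and sometimes report something else, mostly with a low value. They report only what shows in the picture. A call takes as long as a camera call. They do not tell look-alikes from the thing itself.
- ctrl.cut_out(camera, target): "region" (384x512 bool, what is visible of it) and "point" ([column, row] in pixels, amid what is visible of it).
- ctrl.tip_of(camera, target): "point" ([column, row] in pixels: a listed point, or the origin of a listed thing).
The state is a dict: "time_s": time; "qpos": joint angles; "joint_vel": joint speeds; "tau": joint torques, N m; "ee_pos": TCP position; "eef_rot": TCP orientation; "force": force on the tool from outside, world axes, zero at the start; "moment": the same for the moment, N m; "grip_width": finger opening in m; "grip_force": force on a finger pad.
Only numpy, scipy, OpenCV 4.12 (cv2) and the standard library are available. Lean on these libraries where they do the work, as an engineer would, in place of code of your own. Each camera call takes 0.05 s, during which the arm holds its last target. There are 200 camera calls.

## Task

The rings for a segmented bowl are glued up, one of them still in the ring press. Swing the press's hold-down bar up and over so that it stays open before you take that ring out, and lay all four rings flat along the row of white squares in the order they will be stacked: the smallest on the square next to the bowl's base, then growing in size to the largest at the far end, each ring centred on its own square.

Things in the scene. Friction and masses are not known exactly. Their poses are not given: they have to be found in the camera images.
- ring_58: glued-up wooden ring lying flat, 58 mm across its flats outside, 24 mm inside, 20 mm thick: 12-sided, brown and dark segments by turns, about 30 g. Origin: centre of its underside, z up. The middles of its flats lie at its +x axis and every 30 degrees from there. Any one of the four rings may be the one in the press.
- ring_75: glued-up wooden ring lying flat, 75 mm across its flats outside, 41 mm inside, 20 mm thick: 12-sided, brown and dark segments by turns, about 43 g. Origin: centre of its underside, z up. The middles of its flats lie at its +x axis and every 30 degrees from there.
- ring_92: glued-up wooden ring lying flat, 92 mm across its flats outside, 58 mm inside, 20 mm thick: 12-sided, brown and dark segments by turns, about 56 g. Origin: centre of its underside, z up. The middles of its flats lie at its +x axis and every 30 degrees from there.
- ring_109: glued-up wooden ring lying flat, 109 mm across its flats outside, 75 mm inside, 20 mm thick: 12-sided, brown and dark segments by turns, about 69 g. Origin: centre of its underside, z up. The middles of its flats lie at its +x axis and every 30 degrees from there.
- square_a: one of four identical white melamine squares, 108 x 108 x 4 mm, fixed in a row on a plywood board, 120 mm centre to centre (the letters do not tell their order). Origin: centre of the underside; its top is 16 mm above the bench. y runs along the row, +x to the row's far side, where a straightedge, top 32 mm above the bench, has its face 90 mm from the squares' centre line
- square_b: one of four identical white melamine squares, 108 x 108 x 4 mm, fixed in a row on a plywood board, 120 mm centre to centre (the letters do not tell their order). Origin: centre of the underside; its top is 16 mm above the bench. y runs along the row, +x to the row's far side, where a straightedge, top 32 mm above the bench, has its face 90 mm from the squares' centre line
- square_c: one of four identical white melamine squares, 108 x 108 x 4 mm, fixed in a row on a plywood board, 120 mm centre to centre (the letters do not tell their order). Origin: centre of the underside; its top is 16 mm above the bench. y runs along the row, +x to the row's far side, where a straightedge, top 32 mm above the bench, has its face 90 mm from the squares' centre line
- square_d: one of four identical white melamine squares, 108 x 108 x 4 mm, fixed in a row on a plywood board, 120 mm centre to centre (the letters do not tell their order). Origin: centre of the underside; its top is 16 mm above the bench. y runs along the row, +x to the row's far side, where a straightedge, top 32 mm above the bench, has its face 90 mm from the squares' centre line
- bowl_base: the bowl's base: dark wooden disc, 66 mm across, with a pale centre, on a round steel faceplate 90 mm across; 46 mm high in all, fixed. It stands at either end of the row, 115 mm beyond the centre of the end square; a sanding block lies at the other end. Origin: centre of its underside
- bar_handle (a point): middle of the hold-down bar's cross handle, a dowel 16 mm thick, 130 mm long, 33 mm up when shut. Bar 26 mm wide, dark. x: along it to the hinge, 215 mm off (pressed ring: 105 mm), at the same height; y: along dowel and hinge; z: up when shut. Swings up to a stop at 1.75 rad (tilt of z), 10 degrees past upright; stays open past upright, else falls shut (1.6 N at the handle)
Not all that is in view belongs to the job. Leave any blue or green look-alike of the ring_92 alone.

How it is judged:
On the way:
1. the hold-down bar is swung up past upright (handle tilted more than 1.5 rad) while its ring still lies in the press (angle between bar_handle's own z axis and vertical above 1.5 rad and ((horizontal distance between ring_58 and bar_handle below 0.19 m and y of ring_58 in the frame of bar_handle between -0.03 and 0.03 m and height (world z) of ring_58 below 0.02 m) or (horizontal distance between ring_75 and bar_handle below 0.19 m and y of ring_75 in the frame of bar_handle between -0.03 and 0.03 m and height (world z) of ring_75 below 0.02 m) or (horizontal distance between ring_92 and bar_handle below 0.19 m and y of ring_92 in the frame of bar_handle between -0.03 and 0.03 m and height (world z) of ring_92 below 0.02 m) or (horizontal distance between ring_109 and bar_handle below 0.19 m and y of ring_109 in the frame of bar_handle between -0.03 and 0.03 m and height (world z) of ring_109 below 0.02 m))), for 0.2 s.
At the end, for the whole second after the job is handed in: Each of the four rings lies flat (within 0.1 rad) and at rest on a white square, its centre within 13 mm of the square's centre, in order of size: smallest on the square nearest the bowl's base, largest on the farthest. The hold-down bar stands open (tilted more than 1.3 rad) (((horizontal distance between ring_58 and square_a below 0.013 m and z of ring_58 in the frame of square_a below 0.009 m) or (horizontal distance between ring_58 and square_b below 0.013 m and z of ring_58 in the frame of square_b below 0.009 m) or (horizontal distance between ring_58 and square_c below 0.013 m and z of ring_58 in the frame of square_c below 0.009 m) or (horizontal distance between ring_58 and square_d below 0.013 m and z of ring_58 in the frame of square_d below 0.009 m)) and horizontal distance between ring_58 and bowl_base between 0.065 and 0.165 m and angle between each of ring_58, ring_75, ring_92, ring_109's own z axis and vertical below 0.1 rad and linear speed of each of ring_58, ring_75, ring_92, ring_109 below 0.02 m/s and angular speed of each of ring_58, ring_75, ring_92, ring_109 below 0.2 rad/s and ((horizontal distance between ring_75 and square_a below 0.013 m and z of ring_75 in the frame of square_a below 0.009 m) or (horizontal distance between ring_75 and square_b below 0.013 m and z of ring_75 in the frame of square_b below 0.009 m) or (horizontal distance between ring_75 and square_c below 0.013 m and z of ring_75 in the frame of square_c below 0.009 m) or (horizontal distance between ring_75 and square_d below 0.013 m and z of ring_75 in the frame of square_d below 0.009 m)) and horizontal distance between ring_75 and bowl_base between 0.185 and 0.285 m and ((horizontal distance between ring_92 and square_a below 0.013 m and z of ring_92 in the frame of square_a below 0.009 m) or (horizontal distance between ring_92 and square_b below 0.013 m and z of ring_92 in the frame of square_b below 0.009 m) or (horizontal distance between ring_92 and square_c below 0.013 m and z of ring_92 in the frame of square_c below 0.009 m) or (horizontal distance between ring_92 and square_d below 0.013 m and z of ring_92 in the frame of square_d below 0.009 m)) and horizontal distance between ring_92 and bowl_base between 0.305 and 0.405 m and ((horizontal distance between ring_109 and square_a below 0.013 m and z of ring_109 in the frame of square_a below 0.009 m) or (horizontal distance between ring_109 and square_b below 0.013 m and z of ring_109 in the frame of square_b below 0.009 m) or (horizontal distance between ring_109 and square_c below 0.013 m and z of ring_109 in the frame of square_c below 0.009 m) or (horizontal distance between ring_109 and square_d below 0.013 m and z of ring_109 in the frame of square_d below 0.009 m)) and horizontal distance between ring_109 and bowl_base between 0.425 and 0.525 m and angle between bar_handle's own z axis and vertical above 1.3 rad); the robot touches nothing.
It also fails if it takes over 112 s, if anything falls off the work surface, if the arm or the gripper's body presses on something with over 40 N, if the wrist force passes 120 N, or if a joint passes its speed limit or range.

## Working session

There is one attempt and no reset: what is moved stays moved. The work goes in short steps, Python scripts to look and compute and a tool call to move; the robot and the scene stay as the last step left them, time stands still between calls to the robot, and variables do not carry over. Pictures are saved under pics/ and viewed, at most 14 in all, crops included, and the job is handed in when it is done.

Besides the shell and the picture viewer there is one more tool, called after "Request:" as name([rows], argument=value, ...), one row to a line, values as JSON. move_arm: Moves the arm, as the interface text tells. Its arguments: {"type":"object","properties":{"targets":{"type":"array"},"grip_force":{"type":"number"}},"required":["targets"]}

```bash
mkdir -p pics; cat > h.py <<'E'
import numpy as np,cv2
from station import ctrl
def cam(n):
    p=ctrl.camera_params(n);K=np.array(p["intrinsics"]);R=cv2.Rodrigues(np.array(p["rvec"],float))[0];t=np.array(p["tvec"],float).ravel();return K,R,t
def ray(n,uv,z):
    K,R,t=cam(n);d=R.T@np.linalg.inv(K)@np.array([uv[0],uv[1],1.]);o=-R.T@t
    return o+d*(z-o[2])/d[2]
def cloud(n,D):
    K,R,t=cam(n);v,u=np.indices(D.shape);P=np.stack([(u-K[0,2])/K[0,0]*D,(v-K[1,2])/K[1,1]*D,D],-1)
    return (P-t)@R
def proj(n,X):
    K,R,t=cam(n);c=K@(R@np.array(X)+t);return c[:2]/c[2]
E
python3 - <<'E'
from h import *
for n in("top","side"):
    I,D=ctrl.camera(n);cv2.imwrite(f"pics/{n}0.png",I[...,::-1]);np.savez(f"{n}0.npz",I=I,D=D)
    P=cloud(n,D)
    for t in ("ring_58","ring_75","ring_92","ring_109","square_a","bowl_base","bar_handle"):
        for r in ctrl.cut_out(n,t)[:6]:
            m=r["region"]&(D>0);q=P[m];print(n,t,round(r["score"],2),np.round(r["point"]),m.sum(),np.round(np.median(q,0),3),np.round(np.ptp(q,axis=0),3))
    print([ (r["point"],r["score"]) for r in ctrl.tip_of(n,"bar_handle")])
E
```

```text
top ring_58 0.97 [133. 277.] 668 [0.163 0.32  0.019] [0.099 0.095 0.033]
top ring_58 0.92 [357. 194.] 347 [ 0.409 -0.333  0.02 ] [0.073 0.073 0.031]
top ring_58 0.86 [155. 196.] 350 [0.402 0.286 0.019] [0.094 0.084 0.029]
top ring_58 0.73 [236. 168.] 583 [0.457 0.033 0.02 ] [0.11  0.106 0.033]
top ring_58 0.73 [147. 230.] 501 [0.296 0.328 0.02 ] [0.09  0.092 0.032]
top ring_58 0.62 [298. 185.] 242 [ 0.44  -0.142  0.02 ] [0.057 0.056 0.026]
top ring_75 0.97 [133. 277.] 668 [0.163 0.32  0.019] [0.099 0.095 0.033]
top ring_75 0.92 [357. 194.] 347 [ 0.409 -0.333  0.02 ] [0.073 0.073 0.031]
top ring_75 0.86 [155. 196.] 350 [0.402 0.286 0.019] [0.094 0.084 0.029]
top ring_75 0.73 [236. 168.] 583 [0.457 0.033 0.02 ] [0.11  0.106 0.033]
top ring_75 0.73 [147. 230.] 501 [0.296 0.328 0.02 ] [0.09  0.092 0.032]
top ring_75 0.62 [298. 185.] 242 [ 0.44  -0.142  0.02 ] [0.057 0.056 0.026]
top ring_92 0.97 [133. 277.] 668 [0.163 0.32  0.019] [0.099 0.095 0.033]
top ring_92 0.92 [357. 194.] 347 [ 0.409 -0.333  0.02 ] [0.073 0.073 0.031]
top ring_92 0.86 [155. 196.] 350 [0.402 0.286 0.019] [0.094 0.0
[... 1923 characters left out ...]
0.029]
side ring_109 0.71 [250. 189.] 608 [0.456 0.026 0.017] [0.12  0.145 0.031]
side ring_109 0.55 [273. 266.] 509 [ 0.404 -0.345  0.018] [0.074 0.076 0.026]
side ring_109 0.53 [267. 223.] 263 [ 0.442 -0.15   0.018] [0.056 0.096 0.029]
side square_a 0.86 [289. 159.] 472 [0.634 0.18  0.016] [0.11  0.118 0.012]
side square_a 0.81 [311. 196.] 669 [ 0.62  -0.058  0.016] [0.11  0.116 0.015]
side square_a 0.71 [300. 178.] 605 [0.629 0.059 0.016] [0.116 0.126 0.014]
side square_a 0.7 [320. 219.] 717 [ 0.606 -0.17   0.016] [0.113 0.114 0.013]
side bowl_base 0.68 [339. 237.] 688 [ 0.599 -0.304  0.049] [0.107 0.13  0.055]
side bowl_base 0.64 [299. 180.] 628 [0.624 0.062 0.016] [0.118 0.126 0.015]
[]
```

```bash
python3 -c "
import cv2,numpy as np
a=cv2.imread('pics/top0.png');cv2.imwrite('pics/top0b.png',cv2.resize(a,(800,600)))"
```

```text
(no output)
```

View pics/top0b.png

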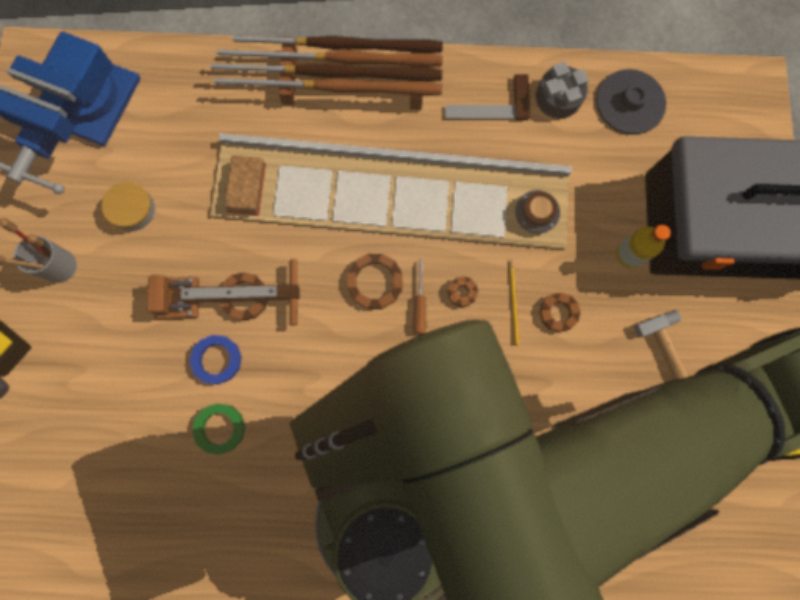

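View pics/side0.png

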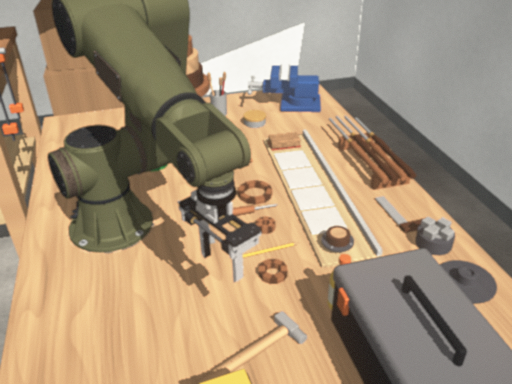

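Top view: `ring_109` is at about (236,168), `ring_58` at (298,185), `ring_75` at (357,194), and `ring_92` is in the press at about (155,190). The possible confusions are a blue look-alike at (138,230) and a green one at (140,273); both stay put. The base is at (342,134), the right (-y) end of the row. The bar handle is at (187,186) and the hinge is near (110,190). Next I'll take a close crop and exact poses.

```bash
cat >> h.py <<'E'
def fitring(n,I,D,c0,r,ri,zt=.02):
    # rectify top plane around c0, fit centre & flat angle by template against height/colour "wood ring" mask
    P=cloud(n,D);m=(abs(P[...,2]-zt)<.006)&(D>0)&(np.hypot(P[...,0]-c0[0],P[...,1]-c0[1])<r+.02)
    v,u=np.nonzero(m);K,R,t=cam(n);o=-R.T@t
    d=np.stack([u,v,np.ones_like(u)],0).T@np.linalg.inv(K).T@R;X=o+d*((zt-o[2])/d[:,2])[:,None]
    X=X[:,:2];c=np.array(cv2.minEnclosingCircle(X.astype(np.float32))[0]);return c,X.mean(0),X
def rectify(I,D,n,x0,x1,y0,y1,z,s=2000):
    # image: col -> -y, row -> -x
    W=int((y1-y0)*s);H=int((x1-x0)*s);src=np.float32([proj(n,[x1,y1,z]),proj(n,[x1,y0,z]),proj(n,[x0,y0,z]),proj(n,[x0,y1,z])])
    M=cv2.getPerspectiveTransform(src,np.float32([[0,0],[W,0],[W,H],[0,H]]));return cv2.warpPerspective(I,M,(W,H),flags=cv2.INTER_CUBIC)
E
python3 - <<'E'
from h import *
f=np.load("top0.npz");I,D=f["I"],f["D"]
for nm,c0,r in(("58",(.44,-.142),.029),("75",(.409,-.333),.0375),("109",(.457,.033),.0545)):
    c,m,X=fitring("top",I,D,c0,r,0);print(nm,np.round(c,4),np.round(m,4),len(X))
P=cloud("top",D)
m=(P[...,2]>.026)&(P[...,2]<.1)&(abs(P[...,0]-.42)<.09)&(P[...,1]>.12)&(P[...,1]<.42)
q=P[m];
for a in np.arange(.13,.43,.02):
    s=q[abs(q[:,1]-a)<.01]
    if len(s):print(round(a,2),len(s),np.round(s.min(0),3),np.round(s.max(0),3),np.round(np.median(s,0),3))
print(ray("top",(186.7,184.5),.033))
A=rectify(I,D,"top",.34,.50,.12,.42,.033,2600)[...,::-1]
cv2.imwrite("pics/press.png",A)
B=np.hstack([cv2.resize(rectify(I,D,"top",c[0]-.065,c[0]+.065,c[1]-.065,c[1]+.065,.02)[...,::-1],(260,260)) for c in((.44,-.142),(.409,-.333),(.457,.033))])
cv2.imwrite("pics/rings.png",B);print(A.shape,ctrl.get_obs())
E
```

```text
58 [ 0.4432 -0.1421] [ 0.4432 -0.1421] 238
75 [ 0.407 -0.335] [ 0.4068 -0.3355] 342
109 [0.4584 0.0315] [0.4582 0.032 ] 533
0.17 28 [0.363 0.177 0.032] [0.439 0.18  0.047] [0.398 0.179 0.038]
0.19 212 [0.362 0.18  0.033] [0.492 0.2   0.053] [0.428 0.188 0.041]
0.21 65 [0.412 0.2   0.027] [0.438 0.22  0.05 ] [0.424 0.21  0.046]
0.23 67 [0.411 0.22  0.029] [0.437 0.24  0.057] [0.423 0.23  0.048]
0.25 69 [0.41  0.241 0.029] [0.436 0.26  0.054] [0.421 0.25  0.048]
0.27 66 [0.387 0.26  0.026] [0.436 0.28  0.053] [0.419 0.27  0.048]
0.29 61 [0.407 0.28  0.027] [0.431 0.3   0.054] [0.418 0.29  0.049]
0.31 67 [0.334 0.3   0.026] [0.431 0.32  0.055] [0.417 0.31  0.048]
0.33 69 [0.405 0.32  0.026] [0.43  0.34  0.055] [0.415 0.33  0.048]
0.35 68 [0.404 0.34  0.031] [0.43  0.36  0.054] [0.416 0.351 0.048]
0.37 64 [0.403 0.36  0.033] [0.429 0.38  0.057] [0.413 0.37  0.048]
0.39 125 [0.384 0.38  0.027] [0.445 0.4   0.054] [0.411 0.391 0.046]
0.41 76 [0.384 0.4   0.03 ] [0.441 0.419 0.051] [0.418 0.408 0.045]
[0.43263007 0.19197035 0.033     ]
(415, 780, 3) {'time_s': 0.9, 'qpos': array([-1.17459712e+00,  2.99896040e-01,  1.52100787e+00,  2.53266695e-05,
        1.32073910e+00, -6.65810657e-02]), 'joint_vel': array([ 4.14868303e-04,  1.75484594e-03, -8.38559694e-05,  1.16459161e-03,
        2.25653877e-04, -3.25591311e-05]), 'tau': array([ 5.50707464e-04, -5.31646013e+01, -3.52920020e+01,  7.09042652e-02,
        2.11507041e-02, -9.67819574e-06]), 'ee_pos': array([ 0.24554436, -0.49212117,  0.21944442]), 'eef_rot': array([-3.14154404e+00, -2.78344666e-05,  4.62774004e-01]), 'force': array([-0.45935895, -0.46111336,  0.45213151]), 'moment': array([ 0.06411203, -0.02098352, -0.01755794]), 'grip_force': 0.0, 'grip_width': 0.09391807826374757}
```

View pics/press.png

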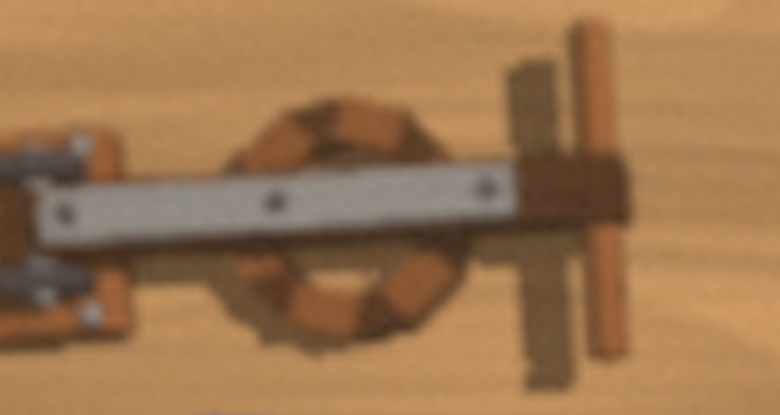

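View pics/rings.png

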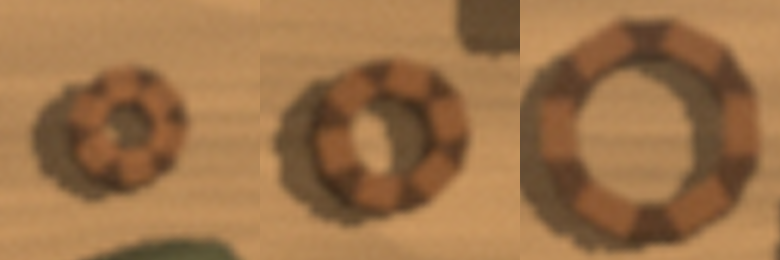

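`ring_92` (brown, at about (155,190)) is the one under the bar. The crop shows the dowel between (592,20) and (607,355), which gives a handle centre of about (0.428, 0.189), turned by about 0.06 rad. Now I'll work out the first move.

```bash
cat >> h.py <<'E'
from scipy.spatial.transform import Rotation as Ro
def go(*goals):
    o=ctrl.get_obs();R=Ro.from_euler("xyz",o["eef_rot"]);print("at",np.round(o["ee_pos"],4),"yaw",round(o["eef_rot"][2],3),"q",np.round(o["qpos"],2),"F",np.round(o["force"],1),"w",round(o["grip_width"],4),"t",round(o["time_s"],1))
    for x,y,z,yaw in goals:
        s=R.inv().apply(np.array([x,y,z])-o["ee_pos"])/.05;w=(R.inv()*Ro.from_euler("xyz",[np.pi,0,yaw])).as_rotvec()
        print((x,y,z,yaw),"shift",np.round(s,3),"turn",np.round(w,3))
E
python3 -c "
from h import *
go((.388,.187,.15,3.2),(.388,.187,.2,3.2))"
```

```text
at [ 0.2455 -0.4921  0.2194] yaw 0.463 q [-1.17  0.3   1.52  0.    1.32 -0.07] F [-0.5 -0.5  0.5] w 0.0939 t 0.9
(0.388, 0.187, 0.15, 3.2) shift [  8.613 -10.882   1.39 ] turn [ 0.    -0.    -2.737]
(0.388, 0.187, 0.2, 3.2) shift [  8.613 -10.882   0.39 ] turn [ 0.    -0.    -2.737]
```

Request:
move_arm([
  [1, 8.61, -10.88, 0.4, 0, 0, -2.737],
  [1, 8.61, -10.88, 0.4, 0, 0, -2.737],
  [1, 8.61, -10.88, 0.4, 0, 0, -2.737],
  [1, 8.61, -10.88, 0.4, 0, 0, -2.737],
  [1, 8.61, -10.88, 0.4, 0, 0, -2.737],
  [1, 8.61, -10.88, 0.4, 0, 0, -2.737],
  [1, 8.61, -10.88, 0.4, 0, 0, -2.737],
  [1, 8.61, -10.88, 0.4, 0, 0, -2.737],
  [1, 8.61, -10.88, 0.4, 0, 0, -2.737],
  [1, 8.61, -10.88, 0.4, 0, 0, -2.737],
  [1, 8.61, -10.88, 0.4, 0, 0, -2.737],
  [1, 8.61, -10.88, 0.4, 0, 0, -2.737],
])

```text
time_s: 2.1
ee_pos: [0.3686, 0.0971, 0.2025]
eef_rot: [3.141, 0.001, 2.269]
force: [1.6, -1.4, -0.1]
grip_width: 0.0944
grip_force: 0.0
```

```bash
python3 -c "
from h import *
go((.388,.187,.1,3.2))"
```

```text
at [0.3686 0.0971 0.2025] yaw 2.269 q [ 0.16 -0.07  1.98 -0.    1.24 -0.54] F [ 1.6 -1.4 -0.1] w 0.0944 t 2.1
(0.388, 0.187, 0.1, 3.2) shift [1.128 1.452 2.051] turn [ 0.001  0.001 -0.931]
```

Request:
move_arm([
  [1, 1.13, 1.45, 2.05, 0, 0, -0.93],
  [1, 1.13, 1.45, 2.05, 0, 0, -0.93],
  [1, 1.13, 1.45, 2.05, 0, 0, -0.93],
  [1, 1.13, 1.45, 2.05, 0, 0, -0.93],
  [1, 1.13, 1.45, 2.05, 0, 0, -0.93],
  [1, 1.13, 1.45, 2.05, 0, 0, -0.93],
  [1, 1.13, 1.45, 2.05, 0, 0, -0.93],
  [1, 1.13, 1.45, 2.05, 0, 0, -0.93],
  [1, 1.13, 1.45, 2.05, 0, 0, -0.93],
])

```text
time_s: 3.0
ee_pos: [0.3884, 0.1846, 0.0997]
eef_rot: [3.142, 0.0, -3.092]
force: [-0.4, 0.3, -0.1]
grip_width: 0.0939
grip_force: 0.0
```

```bash
python3 -c "
from h import *
go((.388,.187,.028,3.2))
I,D=ctrl.camera('top');cv2.imwrite('pics/t1.png',cv2.resize(I[120:280,70:270,::-1],(800,640))[:600])"
```

```text
at [0.3884 0.1846 0.0997] yaw -3.092 q [ 0.36  0.19  1.97  0.    0.98 -1.26] F [-0.4  0.3 -0.1] w 0.0939 t 3.0
(0.388, 0.187, 0.028, 3.2) shift [0.006 0.048 1.435] turn [ 0.     0.    -0.009]
```

View pics/t1.png

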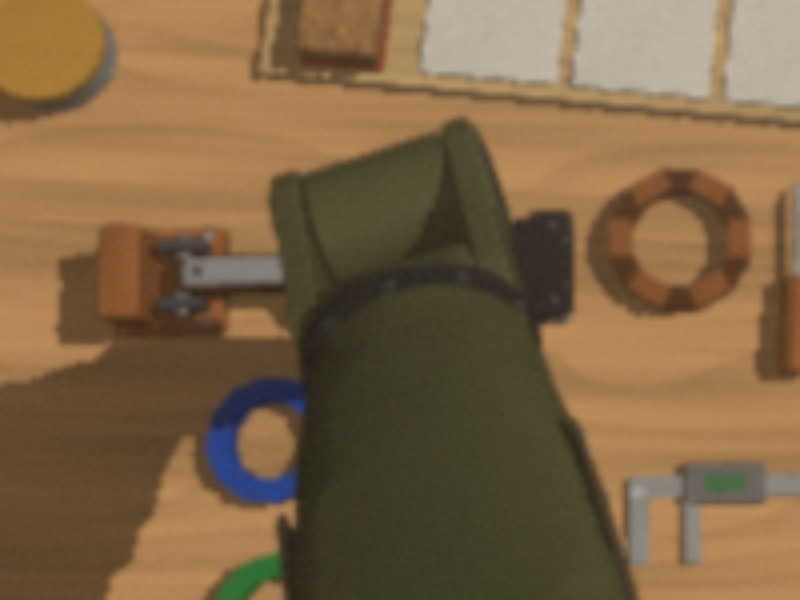

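The gripper stands over the handle, and its body end at (545,265) is clear of `ring_109`. Now I'll descend and grip the dowel.

Request:
move_arm([
  [0.2, 0, 0.05, 0.7, 0, 0, 0],
  [0, 0, 0.05, 1.2, 0, 0, 0],
  [0, 0, 0.05, 1.43, 0, 0, 0],
  [0, 0, 0.05, 1.43, 0, 0, 0],
  [-1, 0, 0.05, 1.43, 0, 0, 0],
  [-1, 0, 0.05, 1.43, 0, 0, 0],
  [-1, 0, 0.05, 1.43, 0, 0, 0],
  [-1, 0, 0.05, 1.43, 0, 0, 0],
  [-1, 0, 0.05, 1.43, 0, 0, 0],
  [-1, 0, 0.05, 1.43, 0, 0, 0],
], grip_force=15)

```text
time_s: 4.05
ee_pos: [0.3883, 0.1871, 0.0283]
eef_rot: [3.141, 0.0, -3.09]
force: [-0.1, -0.5, 0.5]
grip_width: 0.0174
grip_force: 0.0
```

```bash
python3 - <<'E'
from h import *
o=ctrl.get_obs();p=o["ee_pos"];print(o["force"],o["grip_width"],o["grip_force"])
b=np.array([-.062,.998]);th=np.linspace(0,1.72,18)[1:]
go(*[(p[0]+.215*(1-np.cos(t))*b[0],p[1]+.215*(1-np.cos(t))*b[1],p[2]+.215*np.sin(t),o["eef_rot"][2]) for t in th])
E
```

```text
[-0.14558177 -0.51013441  0.51258483] 0.01735878014643292 0.0
at [0.3883 0.1871 0.0283] yaw -3.09 q [ 0.36  0.32  2.01  0.    0.81 -1.26] F [-0.1 -0.5  0.5] w 0.0174 t 4.0
(np.float64(0.3882509874688347), np.float64(0.18823160124286328), np.float64(0.05002370109320835), np.float64(-3.0904407625566885)) shift [ 0.     0.022 -0.434] turn [0. 0. 0.]
(np.float64(0.3880471768661632), np.float64(0.19151229449231735), np.float64(0.07151743971290367), np.float64(-3.0904407625566885)) shift [ 0.001  0.088 -0.864] turn [0. 0. 0.]
(np.float64(0.38770980950339606), np.float64(0.19694282075105232), np.float64(0.09256923290493824), np.float64(-3.0904407625566885)) shift [ 0.002  0.197 -1.285] turn [0. 0. 0.]
(np.float64(0.3872423359566178), np.float64(0.2044676368749994), np.float64(0.11296376400818905), np.float64(-3.0904407625566885)) shift [ 0.003  0.347 -1.693] turn [0. 0. 0.]
(np.float64(0.38664953752129033), np.float64(0.21400977943075444), np.float64(0.13249243880446937), np.float64(-3.0904407625566885)) shift [ 0.005  0.539 -2.084] turn [0. 0. 0.]
(np.float64(0.3859374773094084), np.float6
[... 1374 characters left out ...]
.float64(0.3770381628496777), np.float64(0.3687219072092923), np.float64(0.24075266462810135), np.float64(-3.0904407625566885)) shift [ 0.039  3.639 -4.249] turn [0. 0. 0.]
(np.float64(0.3756973029786474), np.float64(0.3903054257784584), np.float64(0.24300425457691788), np.float64(-3.0904407625566885)) shift [ 0.043  4.071 -4.294] turn [0. 0. 0.]
(np.float64(0.37434920022427737), np.float64(0.4120055314052536), np.float64(0.2430599407503778), np.float64(-3.0904407625566885)) shift [ 0.048  4.506 -4.295] turn [0. 0. 0.]
(np.float64(0.3730076429124016), np.float64(0.43360027652222105), np.float64(0.2409191535931549), np.float64(-3.0904407625566885)) shift [ 0.053  4.939 -4.252] turn [0. 0. 0.]
```

Request:
move_arm([
  [-1, 0, 0, 0, 0, 0, 0],
  [-1, 0, 0, 0, 0, 0, 0],
  [-1, 0, 0, 0, 0, 0, 0],
  [-1, 0, 0.02, -0.43, 0, 0, 0],
  [-1, 0, 0.09, -0.86, 0, 0, 0],
], grip_force=15)

```text
time_s: 4.55
ee_pos: [0.3876, 0.1918, 0.0713]
eef_rot: [3.141, -0.001, -3.091]
force: [-0.0, 13.0, -5.9]
grip_width: 0.0153
grip_force: 15.0
```

Request:
move_arm([
  [-1, 0, 0.11, -0.42, 0, 0, 0],
  [-1, 0, 0.26, -0.83, 0, 0, 0],
  [-1, 0, 0.45, -1.22, 0, 0, 0],
  [-1, 0, 0.68, -1.59, 0, 0, 0],
  [-1, 0, 0.95, -1.93, 0, 0, 0],
])

```text
time_s: 5.05
ee_pos: [0.385, 0.2377, 0.1686]
eef_rot: [-3.137, -0.002, -3.091]
force: [-4.1, -15.8, 9.6]
grip_width: 0.0155
grip_force: 15.0
```

Request:
move_arm([
  [-1, 0, 0.3, -0.32, 0, 0, 0],
  [-1, 0.01, 0.63, -0.6, 0, 0, 0],
  [-1, 0.01, 0.99, -0.85, 0, 0, 0],
  [-1, 0.01, 1.37, -1.06, 0, 0, 0],
  [-1, 0.02, 1.77, -1.23, 0, 0, 0],
  [-1, 0.02, 2.18, -1.36, 0, 0, 0],
  [-1, 0.03, 2.6, -1.45, 0, 0, 0],
  [-1, 0.03, 3.04, -1.5, 0, 0, 0],
  [-1, 0.04, 3.47, -1.5, 0, 0, 0],
  [-1, 0.04, 3.8, -1.47, 0, 0, 0],
  [-1, 0.04, 3.8, -1.47, 0, 0, 0],
])

```text
time_s: 6.15
ee_pos: [0.3738, 0.4301, 0.2411]
eef_rot: [3.141, 0.001, -3.089]
force: [1.0, 1.0, 4.3]
grip_width: 0.0156
grip_force: 15.0
```

```bash
python3 - <<'E'
from h import *
go()
for n in("top","side"):
    I,D=ctrl.camera(n);cv2.imwrite(f"pics/{n}2.png",I[...,::-1])
a=[cv2.imread(f"pics/{n}2.png") for n in("top","side")]
cv2.imwrite("pics/c2.png",np.hstack([cv2.resize(a[0][120:270,60:260],(400,300)),cv2.resize(a[1][60:285,120:420],(400,300))]))
E
```

```text
at [0.3738 0.4301 0.2411] yaw -3.089 q [ 0.79  0.33  1.43 -0.    1.38 -0.83] F [1.  1.  4.3] w 0.0156 t 6.2
```

View pics/c2.png

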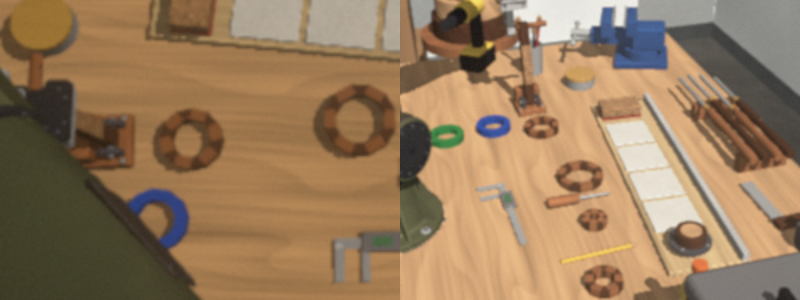

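The bar now stands upright past vertical, and the ring has stayed in the press at about (190,138) in the left crop. Next I'll release it, lift and move away toward -y.

Request:
move_arm([
  [0, 0, 0, 0, 0, 0, 0],
  [0, 0, 0, 0, 0, 0, 0],
  [0, 0, 0, 0, 0, 0, 0],
  [0, 0, 0, 0, 0, 0, 0],
  [0, 0, 0, -0.5, 0, 0, 0],
  [0, 0, 0, -1.2, 0, 0, 0],
  [0, 0, -1, -1.2, 0, 0, 0],
  [0, 0, -2, -1.2, 0, 0, 0],
  [0, 0, -3, -1.2, 0, 0, 0],
  [0, 0, -4, -1.2, 0, 0, 0],
  [0, 0, -5, -1.2, 0, 0, 0],
  [0, 0, -6, -1.2, 0, 0, 0],
])

```text
time_s: 7.45
ee_pos: [0.3887, 0.1272, 0.3013]
eef_rot: [3.142, 0.0, -3.09]
force: [0.4, -0.3, -1.5]
grip_width: 0.0473
grip_force: 0.0
```

```bash
cat >> h.py <<'E'
def pose12(n,I,D,c0,r,ri,zt,win=.008):
    # centre and flat angle: match 12-gon annulus to points whose height is near zt
    from scipy.optimize import minimize
    s=2000;h=r+.025;N=int(2*h*s);K,R,t=cam(n)
    g=(np.arange(N)+.5)/s-h;X,Y=np.meshgrid(c0[0]+g,c0[1]+g,indexing="ij")
    pc=np.stack([X,Y,np.full_like(X,zt)],-1)@R.T+t;uv=pc@K.T;uv=(uv[...,:2]/uv[...,2:]).astype(np.float32)
    im=cv2.remap(cv2.cvtColor(I,cv2.COLOR_RGB2HSV),uv[...,0],uv[...,1],cv2.INTER_LINEAR).astype(float)
    Z=cv2.remap(cloud(n,D)[...,2].astype(np.float32),uv[...,0],uv[...,1],cv2.INTER_LINEAR)
    Gm=(Z>zt-win).astype(float)-.5
    def sc(p):
        d=np.stack([X-p[0],Y-p[1]]);a=np.arctan2(d[1],d[0])-p[2];rr=np.hypot(*d);a=(a+np.pi/12)%(np.pi/6)-np.pi/12;q=rr*np.cos(a)
        k=500;w=1/(1+np.exp(np.clip(-(r-q)*k,-50,50)))*1/(1+np.exp(np.clip(-(q-ri)*k,-50,50)));return -(w*Gm).sum()
    best=min((minimize(sc,[c0[0]+dx,c0[1],a],method="Nelder-Mead",options=dict(initial_simplex=[[c0[0]+dx,c0[1],a],[c0[0]+dx+.006,c0[1],a],[c0[0]+dx,c0[1]+.006,a],[c0[0]+dx,c0[1],a+.15]])) for dx in(0,.003) for a in(-.13,0,.13)),key=lambda b:b.fun)
    c=best.x
    # segment colour: angular profile of brightness, edges of segments
    d=np.stack([X-c[0],Y-c[1]]);rr=np.hypot(*d);m=(rr>ri+.003)&(rr<r-.003);a=np.arctan2(d[1],d[0])[m]
    ph=np.angle((im[...,2][m]*np.exp(6j*a)).sum())/6
    return c[:2],(c[2]+np.pi/12)%(np.pi/6)-np.pi/12,(ph+np.pi/12)%(np.pi/6)-np.pi/12
E
python3 - <<'E'
from h import *
I,D=ctrl.camera("top");cv2.imwrite("pics/t3.png",cv2.resize(I[...,::-1],(800,600)));P=cloud("top",D)
np.savez("top3.npz",I=I,D=D)
for nm,c0,r in((58,(.443,-.142),.029),(75,(.407,-.335),.0375),(92,(.4215,.294),.046),(109,(.458,.032),.0545)):
    c,a,b=pose12("top",I,D,c0,r,r-.017,.02);print(nm,np.round(c,4),np.round([a,b],3),np.round(fitring("top",I,D,c0,r,0)[0],4))
sq=[]
for r in ctrl.cut_out("top","square_a"):
    m=r["region"].astype(np.uint8);cs,_=cv2.findContours(m,0,2);b=cv2.minAreaRect(np.array([ray("top",q[0],.016)[:2]*1000 for q in max(cs,key=len)],np.float32));print("sq",np.round(b[0],1),np.round(b[1],1),round(b[2],1),round(r["score"],2))
for r in ctrl.cut_out("top","bowl_base")[:1]:
    q=P[r["region"]];q=q[q[:,2]>.042];print("base",np.round(q.mean(0),3))
go()
E
```

```text
58 [ 0.443  -0.1421] [0.201 0.185] [ 0.4432 -0.1421]
75 [ 0.4072 -0.3348] [-0.232 -0.259] [ 0.4073 -0.3353]
92 [0.4181 0.2715] [-0.108  0.198] [0.4202 0.29  ]
109 [0.4591 0.0324] [ 0.054 -0.014] [0.4584 0.0315]
sq [ 613.9 -175.9] [110.3 111.5] 86.2 0.97
sq [630.1  64. ] [107.8 108.7] 86.6 0.9
sq [621.5 -54.6] [109.9 111.1] 85.8 0.67
base [ 0.602 -0.286  0.067]
at [0.3894 0.1269 0.3015] yaw -3.095 q [ 0.23 -0.08  1.75 -0.    1.47 -1.39] F [ 0.1  1.3 -0.1] w 0.0468 t 7.6
```

View pics/t3.png

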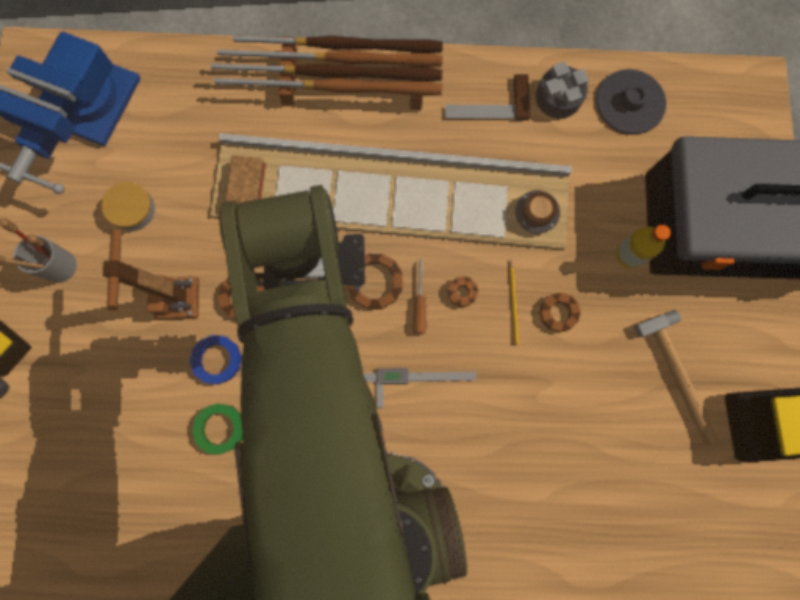

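The bar leans open on its own, with the handle at (113,270). `ring_92` is hidden by the arm, so I'll measure it later. I'll place `ring_109` first, gripping its near wall.

```bash
python3 -c "
from h import *
go((.413,.031,.1,1.59))"
```

```text
at [0.3894 0.1269 0.3015] yaw -3.095 q [ 0.23 -0.08  1.75 -0.    1.47 -1.39] F [ 0.1  1.3 -0.1] w 0.0468 t 7.6
(0.413, 0.031, 0.1, 1.59) shift [-0.379 -1.939  4.031] turn [1.000e-03 1.000e-03 1.598e+00]
```

Request:
move_arm([
  [0, -0.38, -1.94, 4.03, 0, 0, 1.6],
  [0, -0.38, -1.94, 4.03, 0, 0, 1.6],
  [0, -0.38, -1.94, 4.03, 0, 0, 1.6],
  [0, -0.38, -1.94, 4.03, 0, 0, 1.6],
  [0, -0.38, -1.94, 4.03, 0, 0, 1.6],
  [0, -0.38, -1.94, 4.03, 0, 0, 1.6],
  [0, -0.38, -1.94, 4.03, 0, 0, 1.6],
  [0, -0.38, -1.94, 4.03, 0, 0, 1.6],
  [0, -0.38, -1.94, 4.03, 0, 0, 1.6],
  [0, -0.38, -1.94, 4.03, 0, 0, 1.6],
  [0, -0.38, -1.94, 4.03, 0, 0, 1.6],
  [0, -0.38, -1.94, 4.03, 0, 0, 1.6],
])

```text
time_s: 8.8
ee_pos: [0.4133, 0.0342, 0.0996]
eef_rot: [-3.141, -0.0, 1.593]
force: [-0.5, 0.3, 0.4]
grip_width: 0.0468
grip_force: 0.0
```

```bash
python3 -c "
from h import *
go((.413,.031,.018,1.59))"
```

```text
at [0.4133 0.0342 0.0996] yaw 1.593 q [-0.01  0.15  2.01  0.    0.98 -0.03] F [-0.5  0.3  0.4] w 0.0468 t 8.8
(0.413, 0.031, 0.018, 1.59) shift [-0.064 -0.007  1.631] turn [-0.    -0.     0.003]
```

Request:
move_arm([
  [0, 0, 0, 0.8, 0, 0, 0],
  [0, 0, 0, 1.3, 0, 0, 0],
  [0, 0, 0, 1.63, 0, 0, 0],
  [0, 0, 0, 1.63, 0, 0, 0],
  [-1, 0, 0, 1.63, 0, 0, 0],
  [-1, 0, 0, 1.63, 0, 0, 0],
  [-1, 0, 0, 1.63, 0, 0, 0],
  [-1, 0, 0, 1.63, 0, 0, 0],
  [-1, 0, 0, 1.63, 0, 0, 0],
  [-1, 0, 0, 1.63, 0, 0, 0],
  [-1, 0, 0, 1.63, 0, 0, 0],
], grip_force=35)

```text
time_s: 9.9
ee_pos: [0.4134, 0.0332, 0.0187]
eef_rot: [3.141, -0.0, 1.593]
force: [-2.1, 0.4, 7.3]
grip_width: 0.0167
grip_force: 35.0
```

```bash
python3 -c "
from h import *
go((.413+.179,.031+.152,.1,1.59))"
```

```text
at [0.4134 0.0332 0.0187] yaw 1.593 q [-0.01  0.31  2.06  0.    0.77 -0.03] F [-2.1  0.4  7.3] w 0.0167 t 9.9
(0.592, 0.183, 0.1, 1.59) shift [ 2.916  3.638 -1.624] turn [ 0.001 -0.     0.003]
```

Request:
move_arm([
  [-1, 0, 0, -0.6, 0, 0, 0],
  [-1, 0, 0, -1.3, 0, 0, 0],
  [-1, 0.3, 0.4, -1.6, 0, 0, 0],
  [-1, 0.9, 1.1, -1.6, 0, 0, 0],
  [-1, 1.5, 1.8, -1.6, 0, 0, 0],
  [-1, 2.1, 2.5, -1.6, 0, 0, 0],
  [-1, 2.6, 3.2, -1.6, 0, 0, 0],
  [-1, 2.95, 3.65, -1.6, 0, 0, 0],
  [-1, 2.95, 3.65, -1.2, 0, 0, 0],
  [-1, 2.95, 3.65, -0.8, 0, 0, 0],
  [-1, 2.95, 3.65, -0.6, 0, 0, 0],
  [-1, 2.95, 3.65, -0.6, 0, 0, 0],
])

```text
time_s: 11.1
ee_pos: [0.5916, 0.1844, 0.0469]
eef_rot: [-3.139, 0.001, 1.593]
force: [0.9, -0.3, -0.5]
grip_width: 0.0165
grip_force: 35.0
```

```bash
python3 - <<'E'
from h import *
go((.592,.1845,.0345,1.59))
I,D=ctrl.camera("side");cv2.imwrite("pics/s4.png",cv2.resize(I[100:280,200:440,::-1],(800,600)))
I,D=ctrl.camera("top")
for nm,c0,r in((92,(.4215,.294),.046),):
    c,a,b=pose12("top",I,D,c0,r,r-.017,.02);print(nm,np.round(c,4),np.round([a,b],3),np.round(fitring("top",I,D,c0,r,0)[0],4))
cv2.imwrite("pics/t4.png",I[...,::-1])
E
```

```text
at [0.5916 0.1844 0.0469] yaw 1.593 q [0.24 0.64 1.46 0.   1.05 0.22] F [ 0.9 -0.3 -0.5] w 0.0165 t 11.1
(0.592, 0.1845, 0.0345, 1.59) shift [0.002 0.008 0.248] turn [-0.002  0.001  0.003]
92 [0.4387 0.2718] [0.167 0.01 ] [0.4176 0.3151]
```

View pics/s4.png

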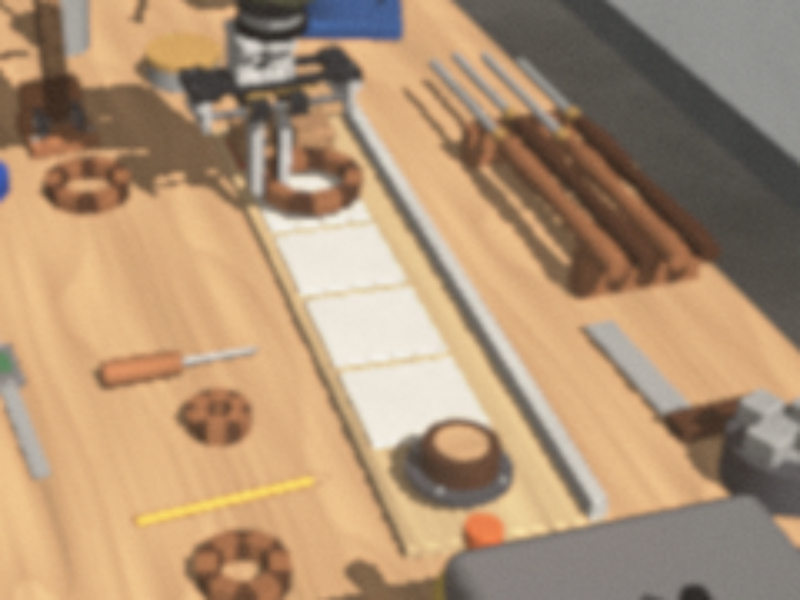

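The ring is held level over the far square, at about (310,180) in the crop. Now I'll lower it, release and lift.

Request:
move_arm([
  [-1, 0, 0, 0.12, 0, 0, 0],
  [-1, 0, 0, 0.24, 0, 0, 0],
  [-1, 0, 0, 0.24, 0, 0, 0],
  [-0.3, 0, 0, 0.24, 0, 0, 0],
  [-0.3, 0, 0, 0.24, 0, 0, 0],
  [-0.3, 0, 0, 0.24, 0, 0, 0],
  [-0.3, 0, 0, -0.4, 0, 0, 0],
  [-0.3, 0, 0, -1.4, 0, 0, 0],
  [1, 0, 0, -2.4, 0, 0, 0],
  [1, -1, 0, -2.4, 0, 0, 0],
  [1, -2, -1, -2.4, 0, 0, 0],
  [1, -3, -2, -2.4, 0, 0, 0],
])

```text
time_s: 12.4
ee_pos: [0.5233, 0.0611, 0.1681]
eef_rot: [3.141, 0.0, 1.593]
force: [1.1, -1.1, -0.4]
grip_width: 0.0612
grip_force: 0.0
```

```bash
python3 - <<'E'
from h import *
I,D=ctrl.camera("top")
for nm,c0,r,z in((109,(.638,.184),.0545,.036),(92,(.4215,.294),.046,.02)):
    c,a,b=pose12("top",I,D,c0,r,r-.017,z);print(nm,np.round(c,4),np.round([a,b],3),np.round(fitring("top",I,D,c0,r,0,z)[0],4))
go((.443,-.142,.1,1.571+.19),(.4072,-.335,.1,1.571-.245))
cv2.imwrite("pics/t5.png",cv2.resize(I[60:240,60:300,::-1],(800,600)))
E
```

```text
109 [0.6382 0.1812] [0.026 0.026] [0.6383 0.1903]
92 [0.4198 0.2876] [-0.228 -0.211] [0.4199 0.288 ]
at [0.5184 0.0575 0.1671] yaw 1.591 q [ 0.04  0.29  1.66 -0.    1.19  0.02] F [-0.9 -2.7  1.4] w 0.0658 t 12.4
(0.443, -0.142, 0.1, 1.761) shift [-3.957 -1.583  1.353] turn [-0.004  0.001 -0.17 ]
(0.4072, -0.335, 0.1, 1.326) shift [-7.802 -2.378  1.361] turn [-0.004  0.002  0.265]
```

View pics/t5.png

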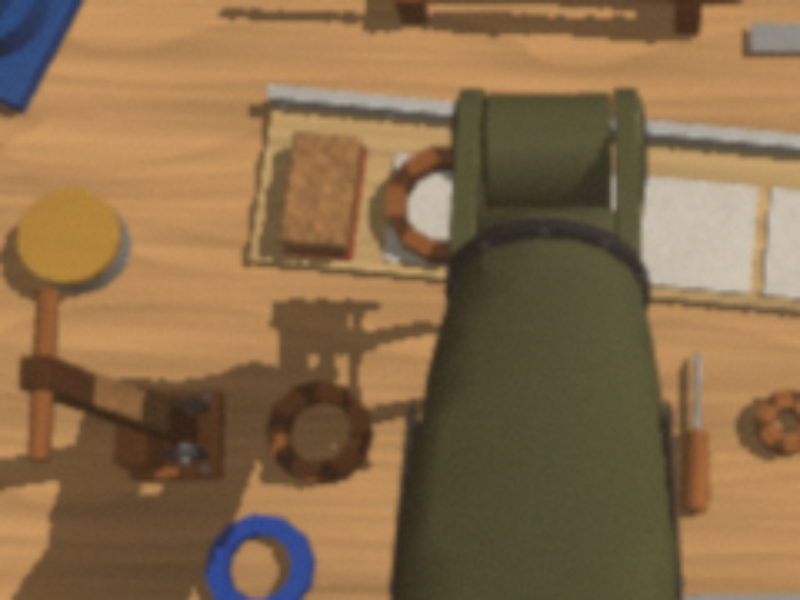

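`ring_109` is on the far square, partly hidden by the arm at (420,205), and `ring_92` is clear at (320,430). `ring_58` is next, gripped across its outside flats.

Request:
move_arm([
  [1, -3.96, -1.58, 1.35, 0, 0, -0.17],
  [1, -3.96, -1.58, 1.35, 0, 0, -0.17],
  [1, -3.96, -1.58, 1.35, 0, 0, -0.17],
  [1, -3.96, -1.58, 1.35, 0, 0, -0.17],
  [1, -3.96, -1.58, 1.35, 0, 0, -0.17],
  [1, -3.96, -1.58, 1.35, 0, 0, -0.17],
  [1, -3.96, -1.58, 1.35, 0, 0, -0.17],
  [1, -3.96, -1.58, 1.35, 0, 0, -0.17],
])

```text
time_s: 13.25
ee_pos: [0.4503, -0.1366, 0.1012]
eef_rot: [3.141, 0.0, 1.764]
force: [-0.3, 0.4, -0.1]
grip_width: 0.0937
grip_force: 0.0
```

```bash
python3 - <<'E'
from h import *
go((.443,-.142,.018,1.761))
E
```

```text
at [ 0.4503 -0.1366  0.1012] yaw 1.764 q [-0.37  0.27  1.87  0.    1.01 -0.57] F [-0.3  0.4 -0.1] w 0.0937 t 13.2
(0.443, -0.142, 0.018, 1.761) shift [-0.078 -0.166  1.664] turn [0.001 0.    0.003]
```

Request:
move_arm([
  [1, -0.08, -0.17, 0.8, 0, 0, 0],
  [1, -0.08, -0.17, 1.3, 0, 0, 0],
  [1, -0.08, -0.17, 1.66, 0, 0, 0],
  [1, -0.08, -0.17, 1.66, 0, 0, 0],
  [-0.5, -0.08, -0.17, 1.66, 0, 0, 0],
  [-0.5, -0.08, -0.17, 1.66, 0, 0, 0],
  [-0.5, -0.08, -0.17, 1.66, 0, 0, 0],
  [-0.5, -0.08, -0.17, 1.66, 0, 0, 0],
  [-0.5, -0.08, -0.17, 1.66, 0, 0, 0],
], grip_force=25)

```text
time_s: 14.15
ee_pos: [0.4423, -0.1429, 0.018]
eef_rot: [3.141, 0.0, 1.763]
force: [1.7, 0.1, 4.7]
grip_width: 0.0577
grip_force: 25.2
```

```bash
python3 - <<'E'
from h import *
go((.6135,-.176,.1,1.761),(.6135,-.176,.0345,1.761))
E
```

```text
at [ 0.4423 -0.1429  0.018 ] yaw 1.763 q [-0.39  0.4   1.93  0.    0.81 -0.58] F [1.7 0.1 4.7] w 0.0577 t 14.2
(0.6135, -0.176, 0.1, 1.761) shift [-1.304  3.235 -1.637] turn [0.001 0.    0.002]
(0.6135, -0.176, 0.0345, 1.761) shift [-1.304  3.234 -0.327] turn [0.001 0.    0.002]
```

Request:
move_arm([
  [-0.5, 0, 0, -0.8, 0, 0, 0],
  [-0.5, 0, 0, -1.4, 0, 0, 0],
  [-0.5, -0.4, 0.9, -1.6, 0, 0, 0],
  [-0.5, -0.7, 1.7, -1.6, 0, 0, 0],
  [-0.5, -1, 2.5, -1.6, 0, 0, 0],
  [-0.5, -1.3, 3.23, -1.6, 0, 0, 0],
  [-0.5, -1.3, 3.23, -1.2, 0, 0, 0],
  [-0.5, -1.3, 3.23, -0.8, 0, 0, 0],
  [-0.5, -1.3, 3.23, -0.5, 0, 0, 0],
  [-0.5, -1.3, 3.23, -0.34, 0, 0, 0],
  [-0.5, -1.3, 3.23, -0.33, 0, 0, 0],
  [-0.5, -1.3, 3.23, -0.33, 0, 0, 0],
])

```text
time_s: 15.35
ee_pos: [0.6132, -0.1759, 0.0346]
eef_rot: [3.141, 0.0, 1.763]
force: [-0.2, 0.1, -0.7]
grip_width: 0.0576
grip_force: 25.0
```

```bash
python3 - <<'E'
from h import *
go((.6135,-.176,.0345,1.761),(.4072,-.335,.1,1.326))
E
```

```text
at [ 0.6132 -0.1759  0.0346] yaw 1.763 q [-0.34  0.69  1.4   0.    1.05 -0.53] F [-0.2  0.1 -0.7] w 0.0576 t 15.3
(0.6135, -0.176, 0.0345, 1.761) shift [-0.003  0.006  0.001] turn [0.    0.    0.002]
(0.4072, -0.335, 0.1, 1.326) shift [-2.338 -4.651 -1.31 ] turn [0.001 0.    0.437]
```

Request:
move_arm([
  [0.7, 0, 0, 0, 0, 0, 0],
  [0.7, 0, 0, 0, 0, 0, 0],
  [0.7, 0, 0, 0, 0, 0, 0],
  [0.7, 0, 0, -0.8, 0, 0, 0],
  [1, 0, 0, -1.8, 0, 0, 0],
  [1, 0, -0.6, -2, 0, 0, 0],
  [1, -0.8, -1.5, -2, 0, 0, 0.1],
  [1, -1.3, -2.4, -2, 0, 0, 0.2],
  [1, -1.8, -3.2, -1.8, 0, 0, 0.3],
  [1, -2.34, -4.1, -1.5, 0, 0, 0.437],
  [1, -2.34, -4.65, -1.3, 0, 0, 0.437],
  [1, -2.34, -4.65, -1.3, 0, 0, 0.437],
])

```text
time_s: 16.55
ee_pos: [0.4033, -0.3361, 0.0977]
eef_rot: [-3.139, -0.001, 1.322]
force: [-0.4, 0.4, 0.9]
grip_width: 0.0938
grip_force: 0.0
```

```bash
python3 - <<'E'
from h import *
go((.4072,-.335,.018,1.326))
E
```

```text
at [ 0.4033 -0.3361  0.0977] yaw 1.322 q [-0.76  0.38  1.72 -0.    1.05 -0.52] F [-0.4  0.4  0.9] w 0.0938 t 16.6
(0.4072, -0.335, 0.018, 1.326) shift [0.039 0.074 1.595] turn [-0.003 -0.001 -0.004]
```

Request:
move_arm([
  [1, 0.02, 0.03, 0, 0, 0, 0],
  [1, 0.02, 0.04, 0.8, 0, 0, 0],
  [1, 0.02, 0.04, 1.3, 0, 0, 0],
  [1, 0.02, 0.04, 1.59, 0, 0, 0],
  [1, 0.02, 0.04, 1.59, 0, 0, 0],
  [-0.3, 0.02, 0.04, 1.59, 0, 0, 0],
  [-0.3, 0.02, 0.04, 1.59, 0, 0, 0],
  [-0.3, 0.02, 0.04, 1.59, 0, 0, 0],
  [-0.3, 0.02, 0.04, 1.59, 0, 0, 0],
], grip_force=25)

```text
time_s: 17.45
ee_pos: [0.4099, -0.3349, 0.0208]
eef_rot: [3.14, 0.001, 1.326]
force: [0.5, 1.1, 7.2]
grip_width: 0.0747
grip_force: 25.0
```

```bash
python3 - <<'E'
from h import *
go((.6217,-.0555,.11,1.326),(.6217,-.0555,.0345,1.326))
E
```

```text
at [ 0.4099 -0.3349  0.0208] yaw 1.326 q [-0.75  0.51  1.75  0.    0.89 -0.51] F [0.5 1.1 7.2] w 0.0747 t 17.4
(0.6217, -0.0555, 0.11, 1.326) shift [ 6.447  2.757 -1.784] turn [ 0.002  0.001 -0.   ]
(0.6217, -0.0555, 0.0345, 1.326) shift [ 6.449  2.755 -0.274] turn [ 0.002  0.001 -0.   ]
```

Request:
move_arm([
  [-0.3, 0, 0, -0.8, 0, 0, 0],
  [-0.3, 0, 0, -1.6, 0, 0, 0],
  [-0.3, 0.8, 0.34, -1.8, 0, 0, 0],
  [-0.3, 1.6, 0.68, -1.8, 0, 0, 0],
  [-0.3, 2.4, 1.02, -1.8, 0, 0, 0],
  [-0.3, 3.2, 1.36, -1.8, 0, 0, 0],
  [-0.3, 4, 1.7, -1.8, 0, 0, 0],
  [-0.3, 4.8, 2.04, -1.8, 0, 0, 0],
  [-0.3, 5.6, 2.38, -1.8, 0, 0, 0],
  [-0.3, 6.2, 2.65, -1.8, 0, 0, 0],
  [-0.3, 6.45, 2.75, -1.6, 0, 0, 0],
  [-0.3, 6.45, 2.75, -1.3, 0, 0, 0],
])

```text
time_s: 18.65
ee_pos: [0.6216, -0.054, 0.0844]
eef_rot: [3.14, -0.0, 1.328]
force: [0.1, 0.3, -1.6]
grip_width: 0.075
grip_force: 25.0
```

```bash
python3 - <<'E'
from h import *
go((.6217,-.0555,.0375,1.326))
E
```

```text
at [ 0.6216 -0.054   0.0844] yaw 1.328 q [-0.15  0.59  1.43  0.    1.12  0.1 ] F [ 0.1  0.3 -1.6] w 0.075 t 18.6
(0.6217, -0.0555, 0.0375, 1.326) shift [-0.029  0.007  0.938] turn [ 0.001 -0.     0.002]
```

Next I'll lower, release, lift and pull back.

Request:
move_arm([
  [-0.3, -0.02, 0, 0.4, 0, 0, 0],
  [-0.3, -0.02, 0, 0.75, 0, 0, 0],
  [-0.3, -0.02, 0, 0.94, 0, 0, 0],
  [-0.3, -0.02, 0, 0.94, 0, 0, 0],
  [1, -0.02, 0, 0.94, 0, 0, 0],
  [1, -0.02, 0, 0.94, 0, 0, 0],
  [1, -0.02, 0, 0.94, 0, 0, 0],
  [1, -0.02, 0, 0.2, 0, 0, 0],
  [1, -0.02, 0, -0.8, 0, 0, 0],
  [0, 0, -1, -1, 0, 0, 0],
  [0, 0.5, -2, -1, 0, 0, 0],
  [0, 1, -3, -1, 0, 0, 0],
])

```text
time_s: 19.85
ee_pos: [0.4957, 0.022, 0.1352]
eef_rot: [3.14, -0.0, 1.325]
force: [0.7, 1.0, 0.2]
grip_width: 0.0735
grip_force: 0.0
```

```bash
python3 - <<'E'
from h import *
I,D=ctrl.camera("top")
for nm,c0,r,z in((92,(.42,.288),.046,.02),(109,(.638,.184),.0545,.036),(75,(.6217,-.0555),.0375,.036),(58,(.6135,-.176),.029,.036)):
    c,a,b=pose12("top",I,D,c0,r,r-.017,z);print(nm,np.round(c,4),np.round([a,b],3),np.round(fitring("top",I,D,c0,r,0,z)[0],4))
go()
E
```

```text
92 [0.4199 0.2877] [-0.232 -0.232] [0.4192 0.2883]
109 [0.6381 0.1826] [0.031 0.032] [0.6383 0.1833]
75 [ 0.6202 -0.0562] [0.255 0.238] [ 0.6195 -0.066 ]
58 [ 0.6132 -0.1751] [0.195 0.187] [ 0.6128 -0.1749]
at [0.4906 0.0257 0.1341] yaw 1.327 q [-0.02  0.26  1.78  0.    1.1   0.22] F [0.3 3.2 0.9] w 0.0692 t 19.9
```

All three placed rings are within 2 mm or so. Now `ring_92` (centre 0.420, 0.288), gripped on its far wall to stay clear of the blue look-alike.

```bash
python3 - <<'E'
from h import *
go((.4564,.2791,.1,1.339))
E
```

```text
at [0.4906 0.0257 0.1341] yaw 1.327 q [-0.02  0.26  1.78  0.    1.1   0.22] F [0.3 3.2 0.9] w 0.0692 t 19.9
(0.4564, 0.2791, 0.1, 1.339) shift [ 4.753 -1.886  0.688] turn [-0.003 -0.    -0.012]
```

Request:
move_arm([
  [-0.2, 4.75, -1.89, 0.6, 0, 0, -0.012],
  [-0.2, 4.75, -1.89, 0.69, 0, 0, -0.012],
  [-0.2, 4.75, -1.89, 0.69, 0, 0, -0.012],
  [-0.2, 4.75, -1.89, 0.69, 0, 0, -0.012],
  [-0.2, 4.75, -1.89, 0.69, 0, 0, -0.012],
  [-0.2, 4.75, -1.89, 0.69, 0, 0, -0.012],
  [-0.2, 4.75, -1.89, 0.69, 0, 0, -0.012],
  [-0.2, 4.75, -1.89, 0.69, 0, 0, -0.012],
  [-0.2, 4.75, -1.89, 0.69, 0, 0, -0.012],
  [-0.2, 4.75, -1.89, 0.69, 0, 0, -0.012],
])

```text
time_s: 20.9
ee_pos: [0.4636, 0.2738, 0.1005]
eef_rot: [3.141, -0.0, 1.336]
force: [0.4, -0.4, 0.3]
grip_width: 0.0374
grip_force: 0.0
```

```bash
python3 - <<'E'
from h import *
go((.4564,.2791,.018,1.339))
E
```

```text
at [0.4636 0.2738 0.1005] yaw 1.336 q [ 0.47  0.4   1.68 -0.    1.06  0.7 ] F [ 0.4 -0.4  0.3] w 0.0374 t 20.9
(0.4564, 0.2791, 0.018, 1.339) shift [ 0.068 -0.166  1.65 ] turn [ 0.    -0.    -0.003]
```

Request:
move_arm([
  [-0.2, 0.07, -0.17, 0.4, 0, 0, 0],
  [-0.2, 0.07, -0.17, 1, 0, 0, 0],
  [-0.2, 0.07, -0.17, 1.4, 0, 0, 0],
  [-0.2, 0.07, -0.17, 1.65, 0, 0, 0],
  [-0.2, 0.07, -0.17, 1.65, 0, 0, 0],
  [-1, 0.07, -0.17, 1.65, 0, 0, 0],
  [-1, 0.07, -0.17, 1.65, 0, 0, 0],
  [-1, 0.07, -0.17, 1.65, 0, 0, 0],
  [-1, 0.07, -0.17, 1.65, 0, 0, 0],
  [-1, 0.07, -0.17, 1.65, 0, 0, 0],
  [-1, 0.07, -0.17, 1.65, 0, 0, 0],
], grip_force=35)

```text
time_s: 22.0
ee_pos: [0.4562, 0.2805, 0.0186]
eef_rot: [3.14, -0.001, 1.338]
force: [-0.1, -1.2, 6.0]
grip_width: 0.0167
grip_force: 34.3
```

```bash
python3 - <<'E'
from h import *
go((.6664,.0556,.12,1.339),(.6664,.0556,.0345,1.339))
E
```

```text
at [0.4562 0.2805 0.0186] yaw 1.338 q [ 0.48  0.52  1.73 -0.    0.89  0.72] F [-0.1 -1.2  6. ] w 0.0167 t 22.0
(0.6664, 0.0556, 0.12, 1.339) shift [-3.405  5.132 -2.026] turn [ 0.001 -0.001 -0.001]
(0.6664, 0.0556, 0.0345, 1.339) shift [-3.406  5.13  -0.316] turn [ 0.001 -0.001 -0.001]
```

Request:
move_arm([
  [-1, 0, 0, -0.6, 0, 0, 0],
  [-1, 0, 0, -1.4, 0, 0, 0],
  [-1, 0, 0, -2, 0, 0, 0],
  [-1, -0.5, 0.75, -2, 0, 0, 0],
  [-1, -1, 1.5, -2, 0, 0, 0],
  [-1, -1.5, 2.25, -2, 0, 0, 0],
  [-1, -2, 3, -2, 0, 0, 0],
  [-1, -2.5, 3.75, -2, 0, 0, 0],
  [-1, -3, 4.5, -2, 0, 0, 0],
  [-1, -3.3, 5, -2, 0, 0, 0],
  [-1, -3.39, 5.13, -1.8, 0, 0, 0],
  [-1, -3.39, 5.13, -1.4, 0, 0, 0],
])

```text
time_s: 23.2
ee_pos: [0.667, 0.0554, 0.088]
eef_rot: [3.139, -0.001, 1.337]
force: [0.9, -0.1, -1.6]
grip_width: 0.0171
grip_force: 34.3
```

```bash
python3 - <<'E'
from h import *
go((.6664,.0562,.0355,1.339))
I,D=ctrl.camera("side");cv2.imwrite("pics/s6.png",cv2.resize(I[100:280,200:440,::-1],(800,600)))
E
```

```text
at [0.667  0.0554 0.088 ] yaw 1.337 q [0.03 0.68 1.27 0.   1.19 0.26] F [ 0.9 -0.1 -1.6] w 0.0171 t 23.2
(0.6664, 0.0562, 0.0355, 1.339) shift [ 0.011 -0.017  1.05 ] turn [ 0.002 -0.001 -0.002]
```

View pics/s6.png

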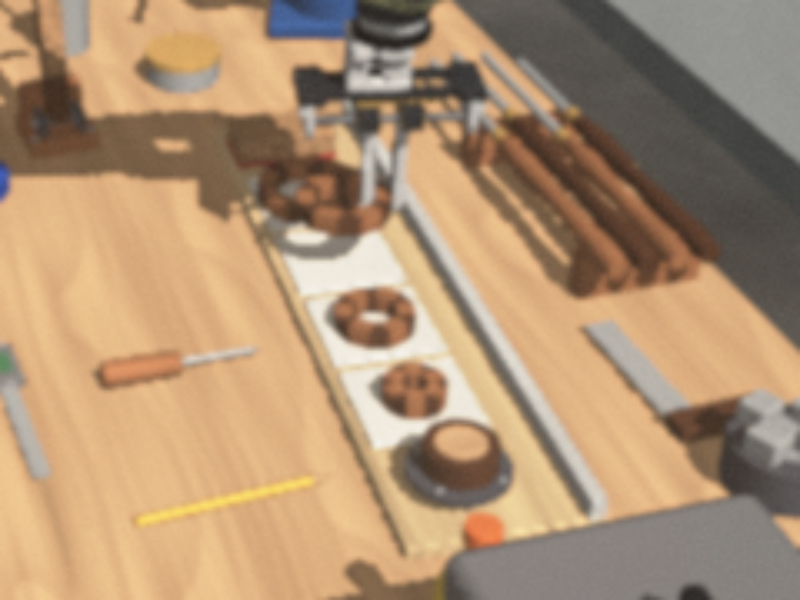

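The ring hangs level at (345,190), and `ring_75` (373,316) and `ring_58` (414,389) sit on their squares. Now I'll lower, release, lift and pull back.

Request:
move_arm([
  [-1, 0.01, -0.02, 0.4, 0, 0, 0],
  [-1, 0.01, -0.02, 0.8, 0, 0, 0],
  [-1, 0.01, -0.02, 1.05, 0, 0, 0],
  [-1, 0.01, -0.02, 1.06, 0, 0, 0],
  [-0.2, 0.01, -0.02, 1.06, 0, 0, 0],
  [-0.2, 0.01, -0.02, 1.06, 0, 0, 0],
  [-0.2, 0.01, -0.02, 1.06, 0, 0, 0],
  [-0.2, 0, 0, 0.4, 0, 0, 0],
  [-0.2, 0, 0, -0.6, 0, 0, 0],
  [-0.2, 0, -1, -1.6, 0, 0, 0],
  [-0.2, 0, -2, -2, 0, 0, 0],
  [-0.2, 0, -3, -2, 0, 0, 0],
])

```text
time_s: 24.45
ee_pos: [0.5402, 0.0861, 0.187]
eef_rot: [3.137, -0.001, 1.337]
force: [0.2, -0.1, 0.8]
grip_width: 0.0379
grip_force: 0.0
```

Request:
move_arm([
  [0, -1, -1, 0, 0, 0, 0],
  [0, -2, -2, 0, 0, 0, 0],
  [0, -3, -2.5, 0, 0, 0, 0],
  [0, -4, -3, 0, 0, 0, 0],
  [0, -5, -3, 0, 0, 0, 0],
  [0, -5, -3, 0, 0, 0, 0],
  [0, -5, -3, 0, 0, 0, 0],
])

```text
time_s: 25.15
ee_pos: [0.335, -0.1264, 0.1849]
eef_rot: [3.14, 0.001, 1.331]
force: [-0.8, -0.5, 0.6]
grip_width: 0.0472
grip_force: 0.0
```

```bash
python3 - <<'E'
from h import *
I,D=ctrl.camera("top");go()
for nm,c0,r,z in((92,(.63,.064),.046,.036),(109,(.638,.184),.0545,.036),(75,(.6217,-.0555),.0375,.036),(58,(.6135,-.176),.029,.036)):
    c,a,b=pose12("top",I,D,c0,r,r-.017,z);print(nm,np.round(c,4),np.round(fitring("top",I,D,c0,r,0,z)[0],4))
    P=cloud("top",D);m=(np.hypot(P[...,0]-c[0],P[...,1]-c[1])<r)&(P[...,2]>.03);print(np.round(np.percentile(P[m][:,2],[10,50,90]),4))
cv2.imwrite("pics/t7.png",cv2.resize(I[50:250,50:400,::-1],(800,457)))
E
```

```text
at [ 0.3362 -0.1246  0.1849] yaw 1.332 q [-0.46 -0.11  2.05 -0.    1.2  -0.22] F [0.2 0.8 0.1] w 0.0474 t 25.2
92 [0.6285 0.0649] [0.6288 0.0744]
[0.0331 0.0361 0.0389]
109 [0.6381 0.1825] [0.6419 0.1741]
[0.0328 0.0362 0.0393]
75 [ 0.6201 -0.0584] [ 0.6208 -0.0593]
[0.0328 0.0363 0.0391]
58 [ 0.6133 -0.175 ] [ 0.6137 -0.1752]
[0.0333 0.0362 0.0395]
```

View pics/t7.png

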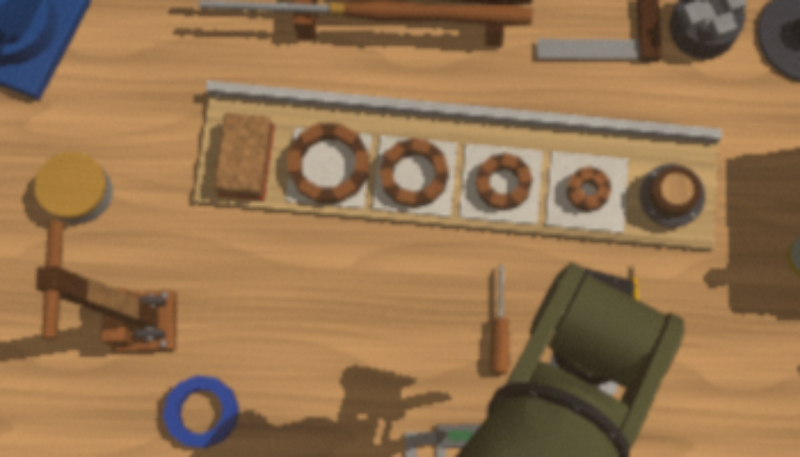

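All four rings are centred on their squares within about 3 mm and in order (588,187), (502,180), (413,172), (328,162). The bar is open and the arm is clear.

```bash
python3 -c "
from h import *
print(ctrl.hand_in())"
```

```text
the job is handed in; nothing more can be done
None
```

I swung the bar open with `ring_92` still in the press, laid all four rings in size order from the base (58, 75, 92, 109) within about 3 mm of their squares' centres, and handed the job in at about 25 s; no verdict came back.

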